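# Turn the modelling turntable by fingertip and latch it

### The arm

A 7-joint arm with a two-finger parallel gripper is mounted at the origin on the work surface; the furniture and walls round the work are solid. World frame = base frame: x ahead of the robot, y to its left, z up, the work surface at z = 0. Lengths are in m, angles in degrees, forces in N, time in s.
With the tool pointing down it reaches from about 0.35 to 0.9 m from the base axis. Payload 7.2 kg.
Tool frame: the origin (TCP) lies on the centre line of the jaws, within the pads' length; the fingertips stand 8 mm ahead of it and the grasp point (between the pads) lies 11 mm behind it; z points along the fingers, y is the line along which they close (so a half turn about z gives the same grasp; the last joint's range is limited). The gripper opens to 85 mm and grips with 20 to 120 N. Pads are 22 mm wide; open, the fingers measure 114 mm over their backs; the gripper's body (76 mm by 85 mm) begins 54 mm behind the grasp point. The pads swing forward as they close: fully open they stand 13 mm farther back than shut.
Start: joints at [63.186, 23.554, -0.728, 91.456, 0.321, 64.991, -4.71], TCP at [0.243, -0.576, 0.239] pointing down, gripper open.
Joint ranges: [-169.25, 169.25], [-16.82, 113.86], [-84.01, 82.57], [7.8, 145.47], [-59.2, 239.2], [7.22, 106.19], [-163.78, 163.78]. Speed limits (degrees/s): [136.94, 136.94, 172.46, 172.46, 180, 180, 180].

### API

Orientations are given as a 3x3 rotation matrix whose columns are the frame's x, y, z axes.
In Python, from bench import sense, optics, job_done gives the robot as it stands.
- The arm moves only by the tool carry_out, never from a script. Its argument "moves" is a list of rows, each a list of 7 numbers: the turn, a rotation vector about the tool's x, y, z in degrees, then the shift along the tool's x, y, z in m, then the closure in counts, from 0 (fully open) to 255 (shut). In form: [[rx, ry, rz, tx, ty, tz, gripper], ...]. A call has 1 to 12 rows; each row is the pose to reach, as a shift and turn from the pose commanded when the call began, along the tool's axes at that moment; what a row does not reach only later rows make up. A row lasts 1/10 s, in which the tool goes at most 50 mm and 8.59 degrees, less where a joint would pass 70% of its speed; a pose out of reach is approached as far as the arm can. A call with a gripper value outside its range is refused whole. The fingers move at their own pace and stop on an object; the grip force is fixed at half the most. Time passes only in rows, so rows that repeat a pose let the fingers close. It gives the time, the measured TCP pose, the force, the opening and the grip force at its end, in the units of the state.
- sense(): the state, without advancing time (a new reading comes with each control period).
- optics.grab_frame(name): name is "side" or "top"; returns the picture (384x512x3 uint8, blue, green, red); there is no depth.
- optics.camera_params(name): a dict with "mtx" (3x3 intrinsics, pixels), "origin" and "rotation" of the camera in the world. Camera axes: x right, y down, z forward; pixel columns grow to the right and rows downward; lengths in m; the calibration is good to about 2 mm. A picture is of the moment at which its call begins. camera_params takes no time and is no camera call.
- job_done(): hands the job in; it is judged then, once.
Trained networks look in the newest picture that a camera, given by its name, has taken for a name from the list of things; names that differ only in an ending like _2 or _b are one class to them, and where a whole thing is asked for, a point or a joint stands for the part that bears it (a point fixed in the world has none). Each returns a list of dicts, best first, with "p" (0 to 1); they miss things now and then, are a little off and sometimes report something else, mostly with a low value. They report only what shows in the picture. A call takes as long as a camera call.
- optics.masks_of(camera, query): "mask" (384x512 bool, what is visible of it) and "centre" ([column, row] in pixels, amid what is visible of it).
- optics.mark_of(camera, query): "centre" ([column, row] in pixels: a listed point, or the origin of a listed thing).
The state is a dict: "t": time; "joint_pos": joint angles; "joint_vel": joint speeds; "joint_efforts": joint torques, N m; "position": TCP position; "eef_rot": TCP orientation; "force": force on the tool from outside, world axes, zero at the start; "torque": the same for the moment, N m; "opening": finger opening in m; "grip_force": force on a finger pad.
Only numpy, scipy, OpenCV 4.12 (cv2) and the standard library are available. Lean on these libraries where they do the work, as an engineer would, in place of code of your own. Each camera call takes 0.05 s, during which the arm holds its last target. There are 200 camera calls.

### The job

An ear cast lies on the modelling turntable and the wheel must be locked for carving. With a fingertip resting lightly on the flat top of the wheel near its rim, follow the rim round and so turn the wheel until its one notch faces the latch; then push the latch's sliding bolt by its upright tab fully home into the notch and take the hand away. Grasp nothing, do not press hard or force the bolt, let the ear cast ride along untouched near the middle of the wheel, and leave the cup, the pen and the extruder where they are.

Things in the scene. Friction and masses are not known exactly. Their poses are not given: they have to be found in the camera images.
- turntable: Fixed foot of the modelling turntable: dark round foot 156 mm across with a latch bracket on one side. Origin on the table under the wheel's axis, z up. The latch lies on its -x side: seen from the axis, the bolt stands in direction -x and is pushed in direction +x. The bracket (44 mm wide in y, up to 53 mm high) spans x = -113 to -143 mm.
- wheel_centre (a point): Centre of the wheel's flat top, on its axis, 50 mm above the table. The wheel is a plain grey metal disc 210 mm across and 14 mm thick with three thin rings turned in its top; the outer band from 75 to 100 mm radius is free for the fingertip. It turns freely both ways without stops against a light bearing friction (about 0.04 N m, 0.5 N at the rim), stays where it is left, and follows a fingertip that presses on it with a few newtons and moves along a circle about the axis.
- wheel (a joint): Turn of the wheel in rad, counter-clockwise from above counted positive. At 0 (or any whole turn, 6.283) the notch faces the latch; at the start it is 0.9 to 5.38. The notch stands at this angle from the turntable's -x direction.
- notch (a point): Middle of the mouth of the wheel's only notch, at the rim (105 mm from the axis) and at the height of the wheel's top. The notch is a V 23 mm wide at the mouth that narrows to a 13 mm slot, 18 mm deep.
- latch_mouth (a point): The fixed point at the rim, at the height of the wheel's top, where the notch must come: straight in front of the bolt. The bolt's round nose (10 mm wide) finds the V if the notch is within about 8 mm of it, and then centres the wheel itself.
- bolt_tab (a point): Middle of the outer (pushed) face of the steel thumb tab on the sliding bolt: an upright plate 30 mm wide, 30 mm high (39 to 69 mm above the table) and 8 mm thick, 173 mm from the axis when drawn back; this point lies 56 mm above the table and moves with the bolt. The place outside it is free down to 15 mm above the table.
- bolt (a joint): Travel of the bolt towards the wheel in m: 0 drawn back (start), 0.020 fully home in the notch, where the tab is 2 mm off the bracket. It slides against about 2 N of friction and stays where it is left; against the plain rim it stops at about 0.006.
- ear_cast: Loose plaster ear cast, 69 x 35 x 17 mm, lying on its back near the middle of the wheel; origin at the centre of its underside. Not to be touched; it rides with the wheel.
- cup: Loose clear mixing cup, 43 mm across, 46 mm high, standing on the table; origin at the centre of its underside. Leave alone.
- pen: Loose white roller pen with black cap, 107 mm long, 22 mm thick, lying on the table; origin under its middle. Leave alone.
- extruder: Loose red crayon-shaped wax extruder, 34 mm across, 146 mm high, standing on the table; origin at the centre of its underside. Leave alone.

How it is judged:
By the outcome, as a careful person would: the job done as asked, in the order asked, and still so for the second after the job is handed in, with the robot touching nothing.
It also fails if it takes over 72 s, if anything falls off the work surface, if the arm or the gripper's body presses on something with over 40 N, if the wrist force passes 120 N, or if a joint passes its speed limit or range.

## Working session

There is one attempt and no reset: what is moved stays moved. The work goes in short steps, Python scripts to look and compute and a tool call to move; the robot and the scene stay as the last step left them, time stands still between calls to the robot, and variables do not carry over. Pictures are saved under pics/ and viewed, at most 10 in all, crops included, and the job is handed in when it is done.

Besides the shell and the picture viewer there is one more tool, called as name(argument=value, ...) on one line, values as JSON. carry_out: Moves the arm, as the interface text tells. Its arguments: {"type":"object","properties":{"moves":{"type":"array","items":{"type":"array","items":{"type":"number"}}}},"required":["moves"]}

```bash
mkdir -p pics; cat > h.py <<'E'
import numpy as np, cv2
from bench import sense, optics, job_done
def ray(cam,px):
    p=optics.camera_params(cam); K=np.array(p["mtx"]);R=np.array(p["rotation"]);o=np.array(p["origin"])
    d=R@np.linalg.solve(K,np.array([px[0],px[1],1.0])); return o,d
def at(cam,px,z):
    o,d=ray(cam,px); return o+d*(z-o[2])/d[2]
def pt(cam,q,z):
    r=optics.mark_of(cam,q)
    return [(round(x["p"],2),np.round(x["centre"],1).tolist(),np.round(at(cam,x["centre"],z),4).tolist()) for x in r[:2]]
E
python3 - <<'E'
from h import *
for c in("top","side"):
    im=optics.grab_frame(c); cv2.imwrite(f"pics/{c}0.png",im)
    p=optics.camera_params(c); print(c,np.round(p["origin"],3),np.round(p["rotation"],2).tolist())
    for q,z in(("turntable",0),("wheel_centre",.05),("notch",.05),("latch_mouth",.05),("bolt_tab",.056),("ear_cast",.05),("cup",0),("pen",0),("extruder",0)):
        print(q,pt(c,q,z))
s=sense();print(s)
E
```

```text
top [0.275 0.    1.092] [[-0.09, -0.97, 0.22], [-1.0, 0.09, -0.02], [0.0, -0.22, -0.98]]
turntable []
wheel_centre [(0.83, [218.6, 168.3], [0.5829, 0.0779, 0.05])]
notch [(0.85, [198.6, 136.4], [0.6783, 0.1263, 0.05])]
latch_mouth [(0.61, [259.9, 177.0], [0.5489, -0.0305, 0.05])]
bolt_tab [(0.68, [280.4, 192.1], [0.5015, -0.0805, 0.056])]
ear_cast [(0.7, [221.5, 168.2], [0.5825, 0.0701, 0.05])]
cup [(0.47, [173.7, 247.9], [0.386, 0.2172, 0.0])]
pen [(0.67, [231.6, 239.8], [0.3938, 0.0602, 0.0])]
extruder [(0.7, [359.7, 248.3], [0.3402, -0.2821, 0.0]), (0.47, [233.3, 236.8], [0.4015, 0.055, 0.0])]
side [0.564 1.044 0.713] [[-1.0, 0.04, -0.06], [0.07, 0.51, -0.86], [-0.0, -0.86, -0.51]]
turntable [(0.71, [224.3, 232.4], [0.5835, 0.0637, 0.0])]
wheel_centre [(0.87, [224.4, 224.6], [0.5817, 0.0993, 0.05])]
notch [(0.73, [188.9, 233.9], [0.6683, 0.1325, 0.05])]
latch_mouth []
bolt_tab [(0.67, [253.9, 185.1], [0.496, -0.0817, 0.056])]
ear_cast [(0.7, [224.7, 216.5], [0.5806, 0.0631, 0.05])]
cup [(0.8, [303.2, 266.3], [0.3975, 0.2132, 0.0])]
pen [(0.48, [291.6, 228.9], [0.4047, 0.0605, 0.0]
[... 182 characters left out ...]
944276]), 'joint_vel': array([-0.05472318, -0.00583981, -0.02575696, -0.06465249, -0.09130518,
        0.00487812, -0.05587297]), 'joint_efforts': array([-5.92788874e-04, -6.00426650e+01,  6.80766832e-01, -2.99737394e+01,
        1.38611131e-02,  1.98293368e-03,  2.32197459e-05]), 'position': array([ 0.24326439, -0.5757349 ,  0.23928303]), 'eef_rot': array([[ 9.21124033e-01,  3.89269206e-01, -2.18583853e-06],
       [ 3.89269206e-01, -9.21124032e-01, -5.16264158e-05],
       [-2.21100023e-05,  4.67034527e-05, -9.99999999e-01]]), 'force': array([-0.7270911 ,  0.46465749, -0.16316556]), 'torque': array([ 0.01620695,  0.02993526, -0.0218894 ]), 'grip_force': 0.0, 'opening': 0.08543340055767955}
```

```bash
python3 -c "
import cv2,numpy as np
a=cv2.imread('pics/top0.png');b=cv2.imread('pics/side0.png')
cv2.imwrite('pics/both.png',cv2.resize(np.vstack([a,b]),None,fx=.78,fy=.78))"
```

```text
(no output)
```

View pics/both.png

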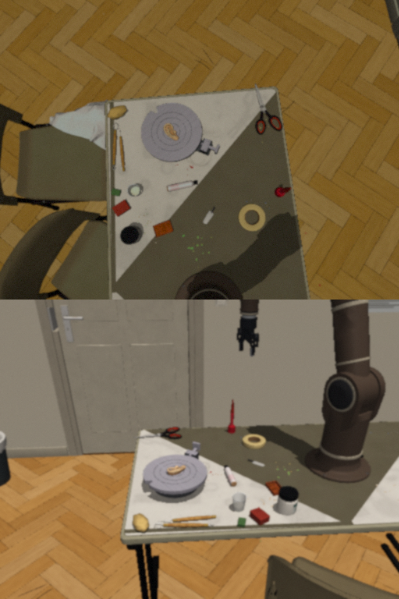

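The top view shows the wheel at about (220,168), the latch at its lower right (265,185), and the notch on its upper-left rim (199,136). The pen and cup are well clear of it. Next I'll refine the wheel centre and the latch direction.

```bash
cat >> h.py <<'E'
from scipy.optimize import least_squares
def wheelfit(cam):
    m=optics.masks_of(cam,"wheel")[0]["mask"].astype(np.uint8)
    c=max(cv2.findContours(m,0,2)[0],key=cv2.contourArea)
    h=cv2.convexHull(c)[:,0]
    P=np.array([at(cam,p,.05)[:2] for p in c[:,0]])
    f=lambda v:np.hypot(P[:,0]-v[0],P[:,1]-v[1])-.105
    r=least_squares(f,[.583,.08],loss="soft_l1",f_scale=.002)
    return r.x,np.abs(r.fun).mean()
E
python3 - <<'E'
from h import *
for c in("top","side"):
    print(c,wheelfit(c))
    m=optics.masks_of(c,"bolt_tab"); print([(x["p"],x["centre"],x["mask"].sum()) for x in m[:2]])
a=cv2.imread('pics/top0.png')[110:230,150:320];b=cv2.imread('pics/side0.png')[160:260,160:330]
cv2.imwrite('pics/c.png',np.vstack([cv2.resize(a,(510,360),interpolation=2),cv2.resize(b,(408,240),interpolation=2)[:, :510] if 0 else np.hstack([cv2.resize(b,(408,240),interpolation=2),np.zeros((240,102,3),np.uint8)])]))
E
```

```text
top (array([0.58214756, 0.07443588]), np.float64(0.0015016267600012072))
[(0.49, [275.5, 192.0], np.int64(91)), (0.37, [223.0, 165.4], np.int64(4389))]
side (array([0.58199994, 0.08663761]), np.float64(0.004595878007290059))
[(0.73, [221.5, 224.7], np.int64(3086))]
```

View pics/c.png

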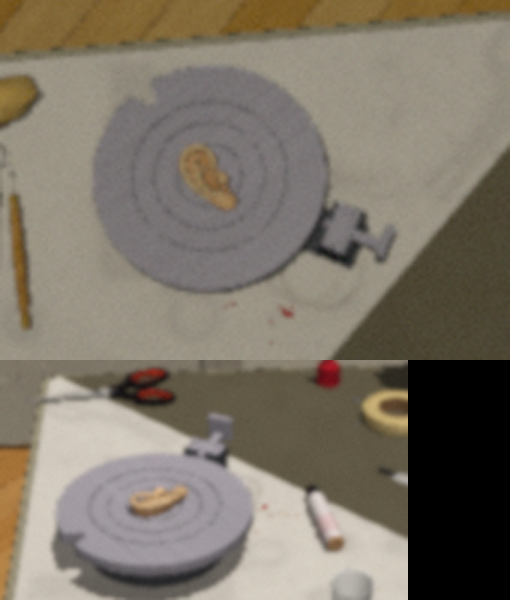

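carry_out(moves=[[0, 0, -39.4, 0.484, -0.502, 0, 255], [0, 0, -39.4, 0.484, -0.502, 0, 255], [0, 0, -39.4, 0.484, -0.502, 0, 255], [0, 0, -39.4, 0.484, -0.502, 0, 255], [0, 0, -39.4, 0.484, -0.502, 0, 255], [0, 0, -39.4, 0.484, -0.502, 0, 255], [0, 0, -39.4, 0.484, -0.502, 0, 255], [0, 0, -39.4, 0.484, -0.502, 0, 255], [0, 0, -39.4, 0.484, -0.502, 0, 255], [0, 0, -39.4, 0.484, -0.502, 0, 255], [0, 0, -39.4, 0.484, -0.502, 0, 255], [0, 0, -39.4, 0.484, -0.502, 0, 255]])

```text
t: 2.4
position: [0.4592, -0.0139, 0.2397]
eef_rot: [[0.465, 0.885, 0.001], [0.885, -0.465, -0.0], [0.0, 0.001, -1.0]]
force: [1.3, -0.7, 0.0]
opening: -0.0001
grip_force: 0.0
```

carry_out(moves=[[0, 0, 0, 0.09, -0.01, 0, 255], [0, 0, 0, 0.09, -0.01, 0, 255], [0, 0, 0, 0.09, -0.01, 0.05, 255], [0, 0, 0, 0.09, -0.01, 0.1, 255], [0, 0, 0, 0.09, -0.01, 0.14, 255], [0, 0, 0, 0.09, -0.01, 0.16, 255], [0, 0, 0, 0.09, -0.01, 0.165, 255], [0, 0, 0, 0.09, -0.01, 0.165, 255]])

```text
t: 3.2
position: [0.4916, 0.0687, 0.0742]
eef_rot: [[0.465, 0.886, -0.001], [0.886, -0.465, 0.0], [-0.0, -0.001, -1.0]]
force: [0.1, -0.0, -0.4]
opening: 0.0002
grip_force: 0.0
```

```bash
python3 - <<'E'
from h import *
s=sense();print(s["t"],s["position"],s["force"])
E
```

```text
3.2 [0.49164418 0.06871423 0.07415055] [ 0.12836451 -0.04927484 -0.43490271]
```

carry_out(moves=[[0, 0, 0, 0.005, 0.001, 0.006, 255], [0, 0, 0, 0.005, 0.001, 0.012, 255], [0, 0, 0, 0.005, 0.001, 0.014, 255], [0, 0, 0, 0.005, 0.001, 0.015, 255], [0, 0, 0, 0.005, 0.001, 0.015, 255]])

```text
t: 3.7
position: [0.4949, 0.0724, 0.0594]
eef_rot: [[0.465, 0.885, 0.0], [0.885, -0.465, -0.0], [-0.0, 0.0, -1.0]]
force: [0.2, -0.1, 0.4]
opening: 0.0004
grip_force: 0.0
```

carry_out(moves=[[0, 0, 0, 0, 0, 0.001, 255], [0, 0, 0, 0, 0, 0.001, 255]])

```text
t: 3.9
position: [0.495, 0.0725, 0.0584]
eef_rot: [[0.465, 0.885, 0.0], [0.885, -0.465, -0.0], [0.0, 0.0, -1.0]]
force: [0.3, 0.0, 0.3]
opening: 0.0003
grip_force: 0.0
```

carry_out(moves=[[0, 0, 0, 0, 0, 0.001, 255], [0, 0, 0, 0, 0, 0.001, 255]])

```text
t: 4.1
position: [0.495, 0.0727, 0.0581]
eef_rot: [[0.465, 0.885, 0.0], [0.885, -0.465, -0.0], [-0.0, 0.001, -1.0]]
force: [-2.7, -0.6, 10.8]
opening: 0.0
grip_force: 5.1
```

```bash
cat >> h.py <<'E'
C=np.array([.582,.075])
def arc(deg,n,z):
    s=sense(); R=np.array(s["eef_rot"]); d=np.append(np.array(s["position"])[:2]-C,0)
    print("r,ang",np.hypot(*d[:2]),np.degrees(np.arctan2(d[1],d[0])),s["force"])
    d=d*.087/np.hypot(*d[:2]); b=np.append(np.array(s["position"])[:2]-C,0)
    for a in np.linspace(0,deg,n+1)[1:]:
        c,q=np.cos(np.radians(a)),np.sin(np.radians(a))
        w=np.array([c*d[0]-q*d[1],q*d[0]+c*d[1],0])-b; t=R.T@w
        print([0,0,0,round(t[0],4),round(t[1],4),z,255],end=", ")
    print()
E
python3 - <<'E'
from h import *
arc(-55,11,-.0004)
E
```

```text
r,ang 0.08698905557430582 -178.46264541570304 [-2.7480074  -0.56162959 10.82065269]
[0, 0, 0, np.float64(0.0068), np.float64(-0.0034), -0.0004, 255], [0, 0, 0, np.float64(0.0138), np.float64(-0.0062), -0.0004, 255], [0, 0, 0, np.float64(0.0211), np.float64(-0.0084), -0.0004, 255], [0, 0, 0, np.float64(0.0285), np.float64(-0.01), -0.0004, 255], [0, 0, 0, np.float64(0.0361), np.float64(-0.0109), -0.0004, 255], [0, 0, 0, np.float64(0.0436), np.float64(-0.0111), -0.0004, 255], [0, 0, 0, np.float64(0.0512), np.float64(-0.0106), -0.0004, 255], [0, 0, 0, np.float64(0.0587), np.float64(-0.0096), -0.0004, 255], [0, 0, 0, np.float64(0.0661), np.float64(-0.0078), -0.0004, 255], [0, 0, 0, np.float64(0.0733), np.float64(-0.0054), -0.0004, 255], [0, 0, 0, np.float64(0.0803), np.float64(-0.0024), -0.0004, 255],
```

carry_out(moves=[[0, 0, 0, 0, 0, -0.0004, 255], [0, 0, 0, 0.0068, -0.0034, -0.0004, 255], [0, 0, 0, 0.0138, -0.0062, -0.0004, 255], [0, 0, 0, 0.0211, -0.0084, -0.0004, 255], [0, 0, 0, 0.0285, -0.01, -0.0004, 255]])

```text
t: 4.6
position: [0.4999, 0.1029, 0.0581]
eef_rot: [[0.465, 0.885, 0.001], [0.885, -0.465, -0.0], [0.0, 0.001, -1.0]]
force: [0.3, -1.3, 5.2]
opening: 0.0001
grip_force: 2.5
```

```bash
python3 - <<'E'
from h import *
for c in("top","side"):
    optics.grab_frame(c);print(pt(c,"notch",.05))
arc(-60,12,0)
E
```

```text
[(0.59, [211.8, 132.0], [0.6879, 0.0895, 0.05])]
[(0.85, [183.2, 228.2], [0.6838, 0.1076, 0.05]), (0.66, [223.0, 220.7], [0.5851, 0.0819, 0.05])]
r,ang 0.08695802378932119 161.0866250320739 [-1.48162547  1.09052945  7.13252364]
[0, 0, 0, np.float64(0.0075), np.float64(-0.0009), 0, 255], [0, 0, 0, np.float64(0.0151), np.float64(-0.001), 0, 255], [0, 0, 0, np.float64(0.0227), np.float64(-0.0005), 0, 255], [0, 0, 0, np.float64(0.0302), np.float64(0.0006), 0, 255], [0, 0, 0, np.float64(0.0376), np.float64(0.0024), 0, 255], [0, 0, 0, np.float64(0.0448), np.float64(0.0049), 0, 255], [0, 0, 0, np.float64(0.0517), np.float64(0.0079), 0, 255], [0, 0, 0, np.float64(0.0584), np.float64(0.0116), 0, 255], [0, 0, 0, np.float64(0.0647), np.float64(0.0158), 0, 255], [0, 0, 0, np.float64(0.0706), np.float64(0.0206), 0, 255], [0, 0, 0, np.float64(0.0761), np.float64(0.0258), 0, 255], [0, 0, 0, np.float64(0.0811), np.float64(0.0315), 0, 255],
```

carry_out(moves=[[0, 0, 0, 0.0075, -0.0009, -0.0001, 255], [0, 0, 0, 0.0151, -0.001, -0.0001, 255], [0, 0, 0, 0.0227, -0.0005, -0.0001, 255], [0, 0, 0, 0.0302, 0.0006, -0.0001, 255], [0, 0, 0, 0.0376, 0.0024, -0.0001, 255], [0, 0, 0, 0.0448, 0.0049, -0.0001, 255], [0, 0, 0, 0.0517, 0.0079, -0.0001, 255], [0, 0, 0, 0.0584, 0.0116, -0.0001, 255], [0, 0, 0, 0.0647, 0.0158, -0.0001, 255], [0, 0, 0, 0.0706, 0.0206, -0.0001, 255], [0, 0, 0, 0.0761, 0.0258, -0.0001, 255], [0, 0, 0, 0.0811, 0.0315, -0.0001, 255]])

```text
t: 6.0
position: [0.5653, 0.1599, 0.0582]
eef_rot: [[0.465, 0.886, 0.0], [0.886, -0.465, 0.0], [0.0, 0.0, -1.0]]
force: [-1.1, -0.1, 5.7]
opening: 0.0004
grip_force: 3.1
```

```bash
python3 - <<'E'
from h import *
for c in("top","side"):
    optics.grab_frame(c);print(pt(c,"notch",.05),pt(c,"ear_cast",.05))
arc(-55,12,0)
E
```

```text
[(0.8, [246.5, 137.8], [0.6626, -0.004, 0.05])] []
[(0.91, [195.3, 204.8], [0.6588, 0.0017, 0.05])] []
r,ang 0.08635213894436872 101.18037313037429 [0.03677816 0.16089021 4.48721069]
[0, 0, 0, np.float64(0.0047), np.float64(0.0052), 0, 255], [0, 0, 0, np.float64(0.0083), np.float64(0.0111), 0, 255], [0, 0, 0, np.float64(0.0115), np.float64(0.0173), 0, 255], [0, 0, 0, np.float64(0.0142), np.float64(0.0237), 0, 255], [0, 0, 0, np.float64(0.0164), np.float64(0.0303), 0, 255], [0, 0, 0, np.float64(0.0181), np.float64(0.037), 0, 255], [0, 0, 0, np.float64(0.0192), np.float64(0.0439), 0, 255], [0, 0, 0, np.float64(0.0197), np.float64(0.0508), 0, 255], [0, 0, 0, np.float64(0.0197), np.float64(0.0578), 0, 255], [0, 0, 0, np.float64(0.0191), np.float64(0.0647), 0, 255], [0, 0, 0, np.float64(0.018), np.float64(0.0716), 0, 255], [0, 0, 0, np.float64(0.0163), np.float64(0.0784), 0, 255],
```

carry_out(moves=[[0, 0, 0, 0.0047, 0.0052, 0, 255], [0, 0, 0, 0.0083, 0.0111, 0, 255], [0, 0, 0, 0.0115, 0.0173, 0, 255], [0, 0, 0, 0.0142, 0.0237, 0, 255], [0, 0, 0, 0.0164, 0.0303, 0, 255], [0, 0, 0, 0.0181, 0.037, 0, 255], [0, 0, 0, 0.0192, 0.0439, 0, 255], [0, 0, 0, 0.0197, 0.0508, 0, 255], [0, 0, 0, 0.0197, 0.0578, 0, 255], [0, 0, 0, 0.0191, 0.0647, 0, 255], [0, 0, 0, 0.018, 0.0716, 0, 255], [0, 0, 0, 0.0163, 0.0784, 0, 255]])

```text
t: 7.5
position: [0.642, 0.1378, 0.0582]
eef_rot: [[0.465, 0.886, 0.0], [0.886, -0.465, 0.001], [0.001, 0.0, -1.0]]
force: [-0.9, -0.1, 6.5]
opening: 0.0001
grip_force: 2.9
```

```bash
python3 - <<'E'
from h import *
for c in("top","side"):
    im=optics.grab_frame(c);cv2.imwrite(f"pics/{c}1.png",im)
    for q,z in (("wheel_centre",.05),("notch",.05),("latch_mouth",.05),("bolt_tab",.056)): print(q,pt(c,q,z))
arc(-15,5,0)
a=cv2.imread('pics/top1.png')[110:230,150:320];b=cv2.imread('pics/side1.png')[160:260,160:330]
cv2.imwrite('pics/d.png',np.vstack([cv2.resize(a,(510,360),interpolation=2),np.hstack([cv2.resize(b,(408,240),interpolation=2),np.zeros((240,102,3),np.uint8)])]))
E
```

```text
wheel_centre [(0.98, [219.4, 167.2], [0.5858, 0.0756, 0.05])]
notch []
latch_mouth []
bolt_tab []
wheel_centre [(0.7, [222.0, 223.2], [0.5877, 0.0928, 0.05])]
notch []
latch_mouth [(0.6, [241.6, 200.6], [0.534, -0.0107, 0.05]), (0.4, [224.4, 234.6], [0.582, 0.1415, 0.05])]
bolt_tab [(0.65, [252.8, 184.9], [0.499, -0.083, 0.056])]
r,ang 0.08674589270434609 46.137916390631595 [0.35171505 0.72038845 5.35963274]
[0, 0, 0, np.float64(-0.0011), np.float64(0.0044), 0, 255], [0, 0, 0, np.float64(-0.0027), np.float64(0.0087), 0, 255], [0, 0, 0, np.float64(-0.0046), np.float64(0.0128), 0, 255], [0, 0, 0, np.float64(-0.0066), np.float64(0.0169), 0, 255], [0, 0, 0, np.float64(-0.0089), np.float64(0.0209), 0, 255],
```

View pics/d.png

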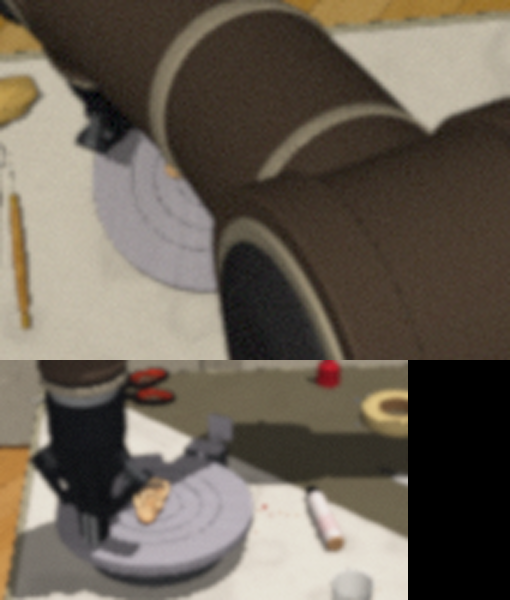

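The arm hides the latch from the top camera, and the side view shows the wheel following with the ear riding along. I'll turn about 17° more, lift, and look.

carry_out(moves=[[0, 0, 0, -0.0011, 0.0044, 0, 255], [0, 0, 0, -0.0027, 0.0087, 0, 255], [0, 0, 0, -0.0046, 0.0128, 0, 255], [0, 0, 0, -0.0066, 0.0169, 0, 255], [0, 0, 0, -0.0089, 0.0209, 0, 255], [0, 0, 0, -0.0105, 0.0235, 0, 255], [0, 0, 0, -0.0105, 0.0235, 0, 255]])

```text
t: 8.7
position: [0.6581, 0.1169, 0.0582]
eef_rot: [[0.465, 0.885, 0.001], [0.885, -0.465, -0.0], [0.0, 0.001, -1.0]]
force: [0.7, 0.1, 6.4]
opening: -0.0001
grip_force: 2.8
```

carry_out(moves=[[0, 0, 0, 0, 0, -0.01, 255], [0, 0, 0, 0, 0, -0.05, 255], [0, 0, 0, 0, -0.05, -0.1, 255], [0, 0, 0, -0.05, -0.1, -0.15, 255], [0, 0, 0, -0.1, -0.15, -0.15, 255], [0, 0, 0, -0.1, -0.2, -0.15, 255], [0, 0, 0, -0.1, -0.25, -0.15, 255], [0, 0, 0, -0.1, -0.25, -0.15, 255]])

```text
t: 9.5
position: [0.3937, 0.143, 0.2073]
eef_rot: [[0.466, 0.885, -0.0], [0.885, -0.466, -0.001], [-0.001, 0.0, -1.0]]
force: [0.2, 0.8, 0.3]
opening: 0.0003
grip_force: 0.0
```

```bash
python3 - <<'E'
from h import *
s=sense();print(s["t"],s["position"],s["joint_pos"])
for c in("top","side"):
    im=optics.grab_frame(c);cv2.imwrite(f"pics/{c}2.png",im)
    for q,z in (("wheel_centre",.05),("notch",.05),("latch_mouth",.05),("bolt_tab",.056)): print(q,pt(c,q,z))
a=cv2.imread('pics/top2.png')[110:230,150:320];b=cv2.imread('pics/side2.png')[160:260,160:330]
cv2.imwrite('pics/e.png',np.vstack([cv2.resize(a,(510,360),interpolation=2),np.hstack([cv2.resize(b,(408,240),interpolation=2),np.zeros((240,102,3),np.uint8)])]))
E
```

```text
9.5 [0.39370326 0.14302007 0.20727768] [  8.93233116   8.5278283  -38.41894424 118.57834395   6.51761919
  54.93192712 -60.68824784]
wheel_centre [(0.72, [220.4, 163.7], [0.5953, 0.0722, 0.05])]
notch [(0.57, [257.8, 180.2], [0.5406, -0.0241, 0.05])]
latch_mouth [(0.97, [257.6, 180.6], [0.5396, -0.0235, 0.05]), (0.66, [219.2, 174.6], [0.5652, 0.0775, 0.05])]
bolt_tab [(0.62, [276.3, 191.7], [0.5035, -0.0698, 0.056])]
wheel_centre [(0.62, [222.7, 220.4], [0.5858, 0.0805, 0.05])]
notch [(0.61, [240.2, 202.6], [0.5382, -0.0008, 0.05])]
latch_mouth [(0.66, [243.0, 198.8], [0.5299, -0.0197, 0.05])]
bolt_tab []
```

View pics/e.png

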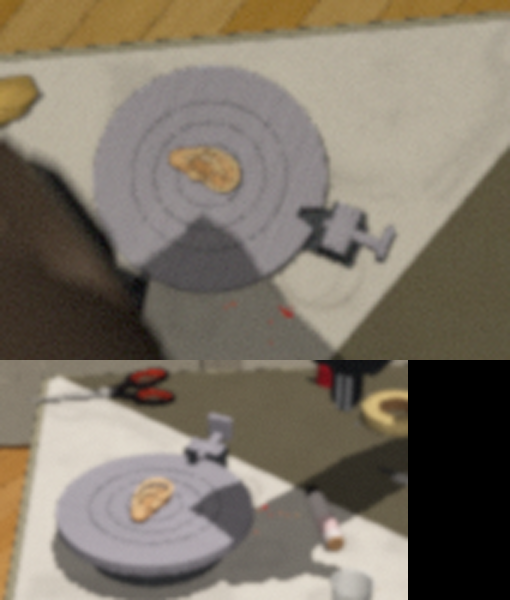

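The top view now shows the dark V notch at crop (312,220), next to the bolt at (343,235). I'll zoom in on it.

```bash
python3 - <<'E'
from h import *
ims=[cv2.resize(cv2.imread(f'pics/top{k}.png')[165:210,235:290],(385,315),interpolation=2) for k in(0,2)]
cv2.imwrite('pics/f.png',np.hstack(ims))
E
```

```text
(no output)
```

View pics/f.png

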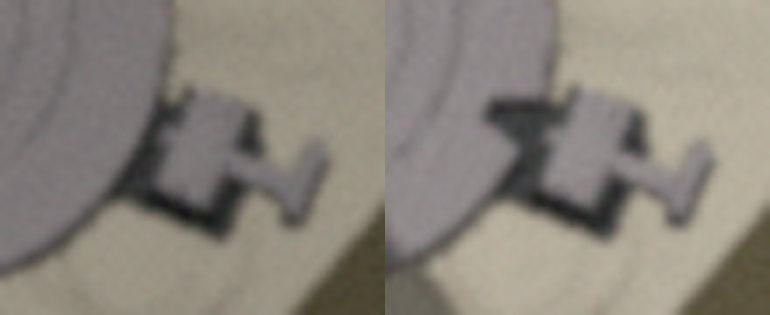

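```bash
python3 - <<'E'
from h import *
S=lambda x,y:(235+x/7-.5,165+y/7-.5)
for n,p,z in(("slot",(103,111),.05),("stem",(262,168),.05),("tabtop1",(320,148),.069),("tabtop2",(296,216),.069),("brk1",(190,90),.053),("brk2",(215,205),.053),("brk3",(242,105),.053),("brk4",(157,195),.053)):
    w=at("top",S(*p),z)[:2]; d=w-C; print(n,w.round(4),np.hypot(*d).round(4),np.degrees(np.arctan2(d[1],d[0])).round(1))
E
```

```text
slot [ 0.5422 -0.0012] 0.086 -117.6
stem [ 0.5146 -0.0595] 0.1505 -116.6
tabtop1 [ 0.5159 -0.0808] 0.1692 -113.0
tabtop2 [ 0.4909 -0.0692] 0.1706 -122.3
brk1 [ 0.5467 -0.035 ] 0.1155 -107.8
brk2 [ 0.5012 -0.0403] 0.1408 -125.0
brk3 [ 0.5391 -0.0541] 0.1361 -108.4
brk4 [ 0.507  -0.0188] 0.1201 -128.6
```

The slot and the tab both sit at -117.6°, so the notch is aligned. Next I'll move outside the tab.

carry_out(moves=[[0, 0, 0, -0.1815, 0.199, 0, 255], [0, 0, 0, -0.1815, 0.199, 0, 255], [0, 0, 0, -0.1815, 0.199, 0, 255], [0, 0, 0, -0.1815, 0.199, 0, 255], [0, 0, 0, -0.1815, 0.199, 0, 255], [0, 0, 0, -0.1815, 0.199, 0, 255], [0, 0, 0, -0.1815, 0.199, 0, 255], [0, 0, 0, -0.1815, 0.199, 0, 255], [0, 0, 0, -0.1815, 0.199, 0.04, 255], [0, 0, 0, -0.1815, 0.199, 0.08, 255], [0, 0, 0, -0.1815, 0.199, 0.08, 255]])

```text
t: 11.1
position: [0.4846, -0.1077, 0.1232]
eef_rot: [[0.462, 0.887, -0.008], [0.887, -0.462, 0.002], [-0.002, -0.008, -1.0]]
force: [-0.0, 0.4, 0.8]
opening: -0.0005
grip_force: 0.0
```

carry_out(moves=[[0, 0, 0, -0.003, 0, 0.02, 255], [0, 0, 0, -0.003, 0, 0.045, 255], [0, 0, 0, -0.003, 0, 0.07, 255], [0, 0, 0, -0.003, 0, 0.079, 255], [0, 0, 0, -0.003, 0, 0.079, 255], [0, 0, 0, -0.003, 0, 0.079, 255]])

```text
t: 11.7
position: [0.4876, -0.1121, 0.0496]
eef_rot: [[0.464, 0.886, 0.001], [0.886, -0.464, -0.0], [0.0, 0.001, -1.0]]
force: [0.4, 0.2, 0.5]
opening: -0.0003
grip_force: 0.0
```

```bash
python3 - <<'E'
from h import *
s=sense();R=np.array(s["eef_rot"]);p=np.array(s["position"])
u=np.array([np.cos(np.radians(62.4)),np.sin(np.radians(62.4))]);d=p[:2]-C
print(p,"along",d@u,"lat",d[0]*u[1]-d[1]*u[0],s["force"])
im=optics.grab_frame("side");cv2.imwrite('pics/g.png',cv2.resize(im[130:250,190:330],(700,600),interpolation=2))
E
```

```text
[ 0.48755664 -0.11210183  0.04956269] along -0.20956554313678336 lat 0.002987486701677561 [0.40717369 0.21468337 0.45717897]
```

View pics/g.png

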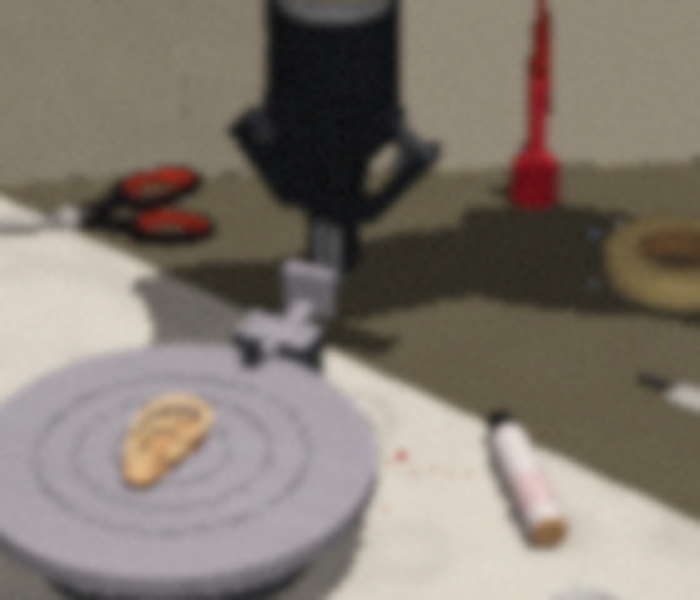

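The closed fingers stand directly behind the tab in the side view, so I can advance towards it.

carry_out(moves=[[0, 0, 0, 0.005, -0.003, 0.003, 255], [0, 0, 0, 0.01, -0.003, 0.005, 255], [0, 0, 0, 0.015, -0.003, 0.005, 255], [0, 0, 0, 0.02, -0.003, 0.005, 255], [0, 0, 0, 0.024, -0.003, 0.005, 255], [0, 0, 0, 0.026, -0.003, 0.005, 255], [0, 0, 0, 0.028, -0.003, 0.005, 255]])

```text
t: 12.45
position: [0.4969, -0.0864, 0.0431]
eef_rot: [[0.465, 0.885, -0.0], [0.885, -0.465, -0.0], [-0.001, -0.0, -1.0]]
force: [-1.0, -1.3, 1.5]
opening: -0.0
grip_force: 1.1
```

carry_out(moves=[[0, 0, 0, 0.002, 0, 0, 255], [0, 0, 0, 0.004, 0, 0, 255], [0, 0, 0, 0.005, 0, 0, 255], [0, 0, 0, 0.006, 0, 0, 255]])

```text
t: 12.85
position: [0.4997, -0.0811, 0.0431]
eef_rot: [[0.465, 0.885, -0.0], [0.885, -0.465, -0.0], [-0.0, -0.0, -1.0]]
force: [-1.2, -2.1, 1.2]
opening: 0.0001
grip_force: 1.1
```

carry_out(moves=[[0, 0, 0, 0.001, 0, 0, 255], [0, 0, 0, 0.002, 0, 0, 255], [0, 0, 0, 0.003, 0, 0, 255]])

```text
t: 13.15
position: [0.5012, -0.0783, 0.0431]
eef_rot: [[0.465, 0.885, -0.0], [0.885, -0.465, -0.0], [-0.0, -0.0, -1.0]]
force: [-0.8, -1.5, 0.5]
opening: -0.0002
grip_force: 1.1
```

carry_out(moves=[[0, 0, 0, 0.0015, 0, 0, 255], [0, 0, 0, 0.003, 0, 0, 255], [0, 0, 0, 0.0045, 0, 0, 255], [0, 0, 0, 0.006, 0, 0, 255], [0, 0, 0, 0.007, 0, 0, 255], [0, 0, 0, 0.007, 0, 0, 255]])

```text
t: 13.75
position: [0.5046, -0.0718, 0.0432]
eef_rot: [[0.464, 0.886, 0.0], [0.886, -0.464, 0.0], [0.0, 0.0, -1.0]]
force: [-1.4, -0.4, 0.1]
opening: 0.0
grip_force: 0.5
```

carry_out(moves=[[0, 0, 0, 0.0005, 0, 0, 255], [0, 0, 0, 0.001, 0, 0, 255], [0, 0, 0, 0.001, 0, 0, 255]])

```text
t: 14.05
position: [0.5049, -0.0712, 0.0431]
eef_rot: [[0.465, 0.885, -0.0], [0.885, -0.465, -0.0], [-0.0, -0.0, -1.0]]
force: [-1.0, -1.0, 0.8]
opening: 0.0001
grip_force: 0.9
```

carry_out(moves=[[0, 0, 0, 0.0005, 0, 0, 255], [0, 0, 0, 0.001, 0, 0, 255], [0, 0, 0, 0.001, 0, 0, 255]])

```text
t: 14.35
position: [0.5053, -0.0703, 0.0431]
eef_rot: [[0.465, 0.885, -0.0], [0.885, -0.465, 0.0], [0.0, -0.0, -1.0]]
force: [-0.6, -1.4, 0.8]
opening: -0.0003
grip_force: 0.9
```

carry_out(moves=[[0, 0, 0, 0.0005, 0, 0, 255], [0, 0, 0, 0.001, 0, 0, 255], [0, 0, 0, 0.001, 0, 0, 255]])

```text
t: 14.65
position: [0.5059, -0.0693, 0.0432]
eef_rot: [[0.465, 0.886, 0.0], [0.886, -0.465, 0.0], [0.0, 0.0, -1.0]]
force: [-1.6, -0.4, 1.4]
opening: -0.0001
grip_force: 0.9
```

carry_out(moves=[[0, 0, 0, 0.0005, 0, 0, 255], [0, 0, 0, 0.001, 0, 0, 255], [0, 0, 0, 0.001, 0, 0, 255]])

```text
t: 14.95
position: [0.5059, -0.0692, 0.0431]
eef_rot: [[0.465, 0.885, -0.001], [0.885, -0.465, -0.001], [-0.001, -0.0, -1.0]]
force: [-2.8, -4.6, 2.9]
opening: -0.0
grip_force: 2.6
```

carry_out(moves=[[0, 0, 0, 0.0005, 0, 0, 255], [0, 0, 0, 0.001, 0, 0, 255], [0, 0, 0, 0.001, 0, 0, 255]])

```text
t: 15.25
position: [0.5059, -0.0692, 0.0431]
eef_rot: [[0.466, 0.885, -0.002], [0.885, -0.466, -0.002], [-0.002, -0.001, -1.0]]
force: [-4.4, -6.3, 4.7]
opening: -0.0004
grip_force: 3.9
```

The bolt met a firm stop after about 20 mm. I'll withdraw straight back, then up, and check.

carry_out(moves=[[0, 0, 0, -0.01, 0, 0, 255], [0, 0, 0, -0.03, 0, 0, 255], [0, 0, 0, -0.04, 0, -0.01, 255], [0, 0, 0, -0.04, 0, -0.06, 255], [0, 0, 0, -0.04, 0, -0.11, 255], [0, 0, 0, -0.06, 0.03, -0.16, 255], [0, 0, 0, -0.1, 0.05, -0.2, 255], [0, 0, 0, -0.15, 0.05, -0.2, 255], [0, 0, 0, -0.2, 0.05, -0.2, 255], [0, 0, 0, -0.25, 0.05, -0.2, 255], [0, 0, 0, -0.25, 0.05, -0.2, 255], [0, 0, 0, -0.25, 0.05, -0.2, 255]])

```text
t: 16.45
position: [0.4334, -0.3149, 0.2437]
eef_rot: [[0.469, 0.883, 0.001], [0.883, -0.469, -0.001], [-0.0, 0.001, -1.0]]
force: [1.3, 0.3, 0.8]
opening: -0.0002
grip_force: 0.0
```

```bash
python3 - <<'E'
from h import *
s=sense();print(s["t"],s["position"],s["force"])
a=optics.grab_frame("top");b=optics.grab_frame("side")
print(pt("top","bolt_tab",.056),pt("top","ear_cast",.05),pt("side","bolt_tab",.056))
cv2.imwrite('pics/k.png',np.vstack([np.hstack([cv2.resize(a[165:210,235:290],(385,315),interpolation=2),cv2.resize(b[170:215,225:280],(385,315),interpolation=2)]),cv2.resize(np.hstack([a,b])[80:300],(770,270))]))
E
```

```text
16.45 [ 0.4333503  -0.31485093  0.24374551] [1.27591426 0.30167962 0.84800035]
[(0.4, [271.4, 189.9], [0.5096, -0.0574, 0.056])] [(0.75, [220.4, 166.6], [0.5872, 0.0728, 0.05]), (0.74, [258.7, 179.6], [0.542, -0.0267, 0.05])] [(0.42, [246.3, 190.2], [0.519, -0.0549, 0.056])]
```

View pics/k.png

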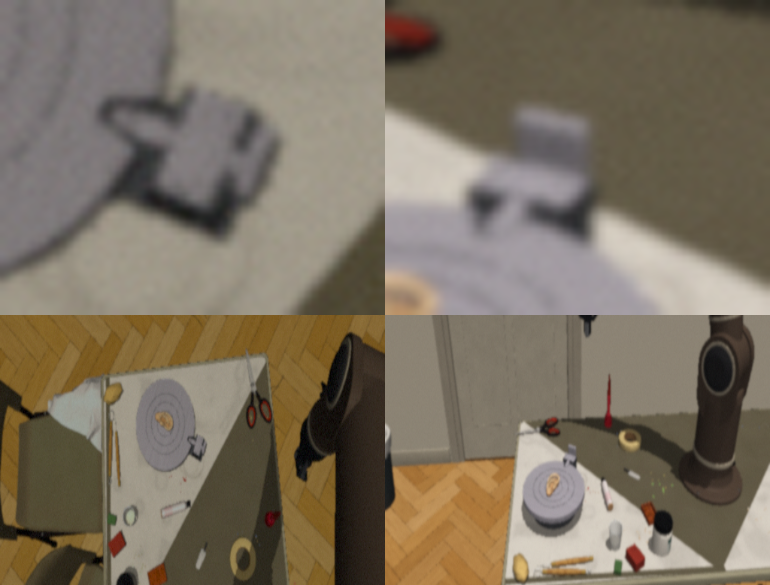

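The top view shows the bolt nose seated in the notch slot at crop (130,115) and the tab against the bracket at (262,150). The ear, cup, pen and extruder are undisturbed.

```bash
python3 -c "
from h import *
print(job_done())"
```

```text
the job is handed in; nothing more can be done
None
```

The wheel is turned so its notch faces the latch, the bolt is pushed fully home into the notch, the hand is clear of everything, and the job is handed in; no result came back.

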